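# Start the bench timer and unscrew the glaze jar

### The job

The glaze jar may only be open for a set time, so first start the bench timer: press its long bar key, then its square key, then its round key, each right down, one at a time. Then unscrew the jar's cap anticlockwise (seen from above) with the jar braced in its holder, stop turning as soon as the thread lets go (not on to the next stop), and lift the cap straight up without pulling the jar up or tipping it. Finish while still holding the cap level, centred just above the open jar, about two centimetres clear of its mouth; leave the other things on the table where they are.

Things in the scene. Friction and masses are not known exactly. Their poses are not given: they have to be found in the camera images.
- key_bar_top (a point): centre of the top face of the long bar-shaped key (36 mm long in the timer's fore-and-aft direction, 14 mm wide) of the bench timer. The key's top stands 32 mm above the table and 10 mm above the flat timer housing; press it straight down
- key_square_top (a point): centre of the top face of the square key (24 x 24 mm) of the bench timer. The key's top stands 32 mm above the table and 10 mm above the flat timer housing; press it straight down
- key_round_top (a point): centre of the top face of the round key (25 mm across) of the bench timer. The key's top stands 32 mm above the table and 10 mm above the flat timer housing; press it straight down
- key_bar (a joint): travel of that key in m: 0 = up, 0.006 = fully down. Springy: starts to move at about 1.2 N, is fully down at about 5 N, and comes back up when let go; it counts as pressed beyond 0.004
- key_square (a joint): travel of that key in m: 0 = up, 0.006 = fully down. Springy: starts to move at about 1.2 N, is fully down at about 5 N, and comes back up when let go; it counts as pressed beyond 0.004
- key_round (a joint): travel of that key in m: 0 = up, 0.006 = fully down. Springy: starts to move at about 1.2 N, is fully down at about 5 N, and comes back up when let go; it counts as pressed beyond 0.004
- timer: low white bench timer fixed to the table, 110 mm (its x) by 172 mm (its y), housing 22 mm high, with a long dark blank display along its far (+x) edge and three grey keys in a row along its y, 50 mm apart, nearer the robot. Which key is in which place varies. Origin: centre of the underside
- holder: dark steel jar holder bolted to the table: flange 112 x 112 x 8 mm, square walls 82 x 82 mm outside, 42 mm high, with a 66 mm square pocket whose floor is 8 mm above the table. Origin: centre of the underside, on the table; its walls run along its x and y. It keeps the jar from turning (1 mm play each side) but does not hold it down
- jar: white square jar, 64 x 64 mm and 62 mm high (0.5 kg), with a round neck 41 mm across, standing loose in the holder's pocket. Origin: centre of its underside, 8 mm above the table; z up. Round the neck run three right-handed thread ridges, each 62 degrees long, with gaps of 58 degrees between them
- jar_mouth (a point): centre of the jar's rim, 88 mm above the jar's underside, on its axis. A springy rubber ring on the rim presses the closed cap up with about 22 N, so the cap is tight to turn (about 0.4 N m), easing as it rises; about 6 N is left when the ring is fully up; with the cap off the ring stands 94 mm above the jar's underside
- cap: round ribbed aluminium screw cap on the jar, 63 mm across, 23.5 mm high (50 g). Origin: centre of its lower edge, 70 mm above the jar's underside (78 mm above the table) when closed; z up, x along the jar's x when closed. Unscrews anticlockwise from above, rising 2.8 mm per rad; clockwise it is against a stop
- cap_top (a point): centre of the cap's flat top, 23.5 mm above the cap's origin, 102 mm above the table when closed. The cap's three inner lugs leave the thread after 1.0 rad and hit the next thread's stop at 1.5 rad: it lifts off freely at 1.1 to 1.4 rad, best 1.25. Once free, the rubber ring may push it up 4 mm above its closed height
- tape: roll of tape lying flat, 100 mm across, 25 mm high; leave it. Origin: under its centre
- liners: stack of foil cupcake liners, 72 mm across, 61 mm high; leave it. Origin: under its centre
- cup: clear plastic cup, 109 mm across, 72 mm high; leave it. Origin: under its centre
- cupcake: cupcake with pale topping, 75 mm across, 74 mm high; leave it. Origin: under its centre
- scraper: flat bench scraper lying down, 89 x 164 x 26 mm; leave it. Origin: under its centre
- spoon: teaspoon lying flat, 130 x 26 x 11 mm; leave it. Origin: under its centre
Mind the look-alikes: they are no part of the job. Of the things like the cap, leave any that is orange; of the rest the smaller one is meant.

How it is judged:
By the outcome, as a careful person would: the job done as asked, in the order asked, and still so for the second after the job is handed in, while the arm keeps its last pose, push and grip.
It also fails if it takes over 58 s, if anything falls off the work surface, if the arm or the gripper's body presses on something with over 40 N, if the wrist force passes 120 N, or if a joint passes its speed limit or range.

### The arm

A 7-joint arm with a two-finger parallel gripper is mounted at the origin on the work surface; the furniture and walls round the work are solid. World frame = base frame: x ahead of the robot, y to its left, z up, the work surface at z = 0. Lengths are in m, angles in degrees, forces in N, time in s.
With the tool pointing down it reaches from about 0.425 to 0.95 m from the base axis. Payload 4.7 kg.
Tool frame: the origin (TCP) lies midway between the tips of the shut fingers; the grasp point (between the pads) lies 19 mm behind it (r.tcp_to_grasp is the distance from the TCP to the grasp point, in m); z points along the fingers, y is the direction in which the jaws open and shut (so a half turn about z gives the same grasp; the last joint's range is limited). The gripper opens to 87 mm and grips with 3 to 60 N. Pads are 19 mm wide; open, the fingers measure 117 mm over their backs; the gripper's body (75 mm by 190 mm) begins 51 mm behind the grasp point.
Start: joints at [-68.348, 26.849, -2.785, 87.806, 1.381, 65.374, -4.715], TCP at [0.267, 0.62, 0.223] pointing down, gripper open.
Joint ranges: [-148.3, 148.3], [-19.14, 114.17], [-79.39, 73.82], [5.75, 140.21], [-59.74, 239.74], [12.07, 113.84], [-152.46, 152.46]. Speed limits (degrees/s): [147.25, 147.25, 180, 180, 180, 180, 180].

### API

Orientations are given as a 3x3 rotation matrix whose columns are the frame's x, y, z axes.
In Python, from plant import r, eyes, job gives the robot as it stands.
- The arm moves only by the tool jog_arm, never from a script. Its argument "motion" is a list of rows, each an object with "fingers": the opening, from 0 (shut) to 1 (fully open); "translation": the shift along the tool's x, y, z in cm, a list of three; "rotation": the turn, a rotation vector about the tool's x, y, z in rad, a list of three. A call has 1 to 20 rows; each row is the pose to reach, as a shift and turn from the pose commanded when the call began, along the tool's axes at that moment; what a row does not reach only later rows make up. A row lasts 1/8 s, in which the tool goes at most 62.5 mm and 10.7 degrees, less where a joint would pass 70% of its speed; a pose out of reach is approached as far as the arm can. A call with a gripper value outside its range is refused whole. The fingers move at their own pace and stop on an object; "newtons" is the grip in N (left out, the last holds). Time passes only in rows, so rows that repeat a pose let the fingers close. It gives the time, the measured TCP pose, the force and the opening at its end, in the units of the state.
- r.get_state(): the state, without advancing time (a new reading comes with each control period).
- eyes.grab_frame(name): name is "side" or "top" or "wrist"; returns (picture, depth): 420x560x3 uint8, blue, green, red; 420x560 float32, m along the optical axis (not along the pixel's ray), 0 where there is no reading.
- eyes.get_calibration(name): a dict with "vfov" (degrees; the focal length in pixels is half the picture's height over the tangent of half this angle, whatever the lens; pixels are square), "cx", "cy" (the principal point, pixels), "R" (3x3) and "t" (3): a world point X has camera coordinates R X + t. Camera axes: x right, y down, z forward; pixel columns grow to the right and rows downward; lengths in m; the calibration is good to about 2 mm. A picture is of the moment at which its call begins: read the wrist's pose just before it. get_calibration takes no time and is no camera call; for the wrist camera it gives the pose at the moment of the call.
- job.job_done(): hands the job in, once; it reports no verdict.
The state is a dict: "time": time; "joint_pos": joint angles; "dq": joint speeds; "joint_torque": joint torques, N m; "tcp_pos": TCP position; "eef_rot": TCP orientation; "contact_force": force on the tool from outside, world axes, zero at the start; "torque": the same for the moment, N m; "grip_width": finger opening in m.
Only numpy, scipy, OpenCV 4.12 (cv2) and the standard library are available. Lean on these libraries where they do the work, as an engineer would, in place of code of your own. Each camera call takes 0.05 s, during which the arm holds its last target.

## Working session

There is one attempt and no reset: what is moved stays moved. The work goes in short steps, Python scripts to look and compute and a tool call to move; the robot and the scene stay as the last step left them, time stands still between calls to the robot, and variables do not carry over. Pictures are saved under pics/ and viewed, and the job is handed in when it is done.

Besides the shell and the picture viewer there is one more tool, called as a command line: name --argument value ..., lists and objects as JSON in quotes. jog_arm: Moves the arm, as the interface text tells. Its arguments: {"type":"object","properties":{"motion":{"type":"array"},"newtons":{"type":"number"}},"required":["motion"]}

```bash
mkdir -p pics; ls
python3 - <<'E'
from plant import r,eyes,job
import cv2,numpy as np
s=r.get_state()
for k in s: print(k,np.round(s[k],4).tolist())
print(r.tcp_to_grasp)
for n in ["side","top","wrist"]:
    c=eyes.get_calibration(n); print(n,{k:np.round(v,4).tolist() for k,v in c.items()})
    p,d=eyes.grab_frame(n); cv2.imwrite(f"pics/{n}0.png",p); np.save(f"pics/{n}0.npy",d)
E
```

```text
pics
time 0.0
joint_pos [-68.3492, 26.8967, -2.7844, 87.8754, 1.3813, 65.3742, -4.7149]
dq [-0.1924, 0.097, 0.0938, 0.0495, 0.0052, -0.1055, -0.003]
joint_torque [0.0004, -50.7975, -0.081, -23.6159, -0.0614, 0.0381, 0.0002]
tcp_pos [0.2668, 0.6194, 0.2215]
eef_rot [[-0.9184, 0.3956, -0.0007], [0.3956, 0.9184, -0.0018], [-0.0001, -0.002, -1.0]]
contact_force [-0.6703, 0.275, 0.457]
torque [0.0106, -0.0177, -0.0105]
grip_width 0.0871
0.0187
side {'vfov': 54.0228, 'cx': 277.8216, 'cy': 198.503, 'R': [[-0.9996, -0.0289, -0.0068], [-0.0088, 0.5066, -0.8622], [0.0284, -0.8617, -0.5066]], 't': [0.5273, 0.0762, 1.0669]}
top {'vfov': 44.2506, 'cx': 277.7892, 'cy': 215.6158, 'R': [[-0.0123, -0.9998, -0.0137], [-0.9856, 0.0144, -0.1682], [0.1684, 0.0114, -0.9857]], 't': [0.0242, 0.5565, 1.1758]}
wrist {'vfov': 68.4678, 'cx': 280.4276, 'cy': 209.9473, 'R': [[0.3949, 0.9187, -0.0023], [0.8893, -0.3817, 0.252], [0.2307, -0.1015, -0.9677]], 't': [-0.6742, -0.032, 0.3896]}
```

View pics/top0.png

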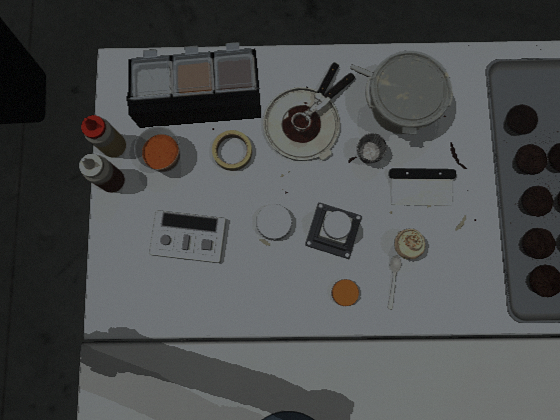

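View pics/side0.png

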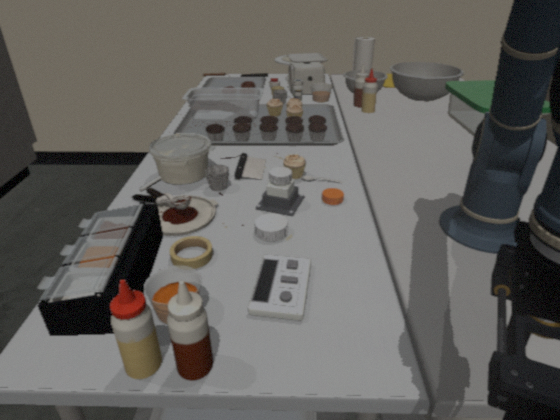

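View pics/wrist0.png

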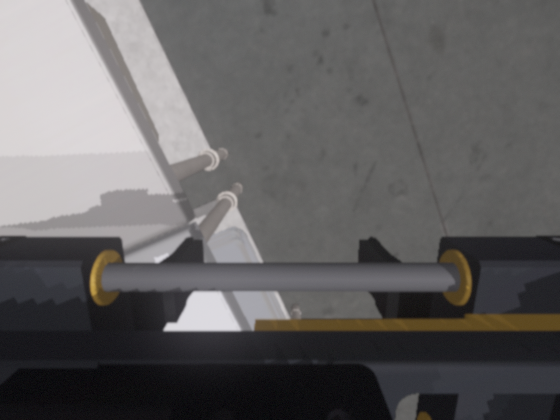

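The top view shows these cap look-alikes: an orange disc at (346,292), a large white disc on the table at (273,222), and the cap in the dark holder at (337,225). The timer is at (188,237), with its keys at about (165,240), (186,242) and (207,244). I'll take close crops to confirm and measure.

```bash
cat > h.py <<'E'
import numpy as np,cv2
from plant import r,eyes,job
def ray(c,u,v,z):
    f=210/np.tan(np.radians(c["vfov"]/2)); R=np.array(c["R"]);t=np.array(c["t"])
    d=R.T@np.array([(u-c["cx"])/f,(v-c["cy"])/f,1]); o=-R.T@t
    return o+d*(z-o[2])/d[2]
def proj(c,X):
    f=210/np.tan(np.radians(c["vfov"]/2)); p=np.array(c["R"])@np.array(X)+np.array(c["t"])
    return np.array([c["cx"]+f*p[0]/p[2],c["cy"]+f*p[1]/p[2]])
E
python3 - <<'E'
import cv2,numpy as np
p=cv2.imread("pics/top0.png")
a=cv2.resize(p[205:270,140:235],None,fx=8,fy=8,interpolation=cv2.INTER_CUBIC); 
b=cv2.resize(p[190:310,245:375],None,fx=6,fy=5.9,interpolation=cv2.INTER_CUBIC)[:,:]
cv2.imwrite("pics/a.png",np.clip(a*1.3,0,255));b=cv2.resize(p[190:310,245:375],None,fx=4.8,fy=4.8,interpolation=cv2.INTER_CUBIC);cv2.imwrite("pics/b.png",np.clip(b*1.3,0,255))
E
```

```text
[ WARN:0@0.062] global loadsave.cpp:1063 imwrite_ Unsupported depth image for selected encoder is fallbacked to CV_8U.
```

View pics/a.png

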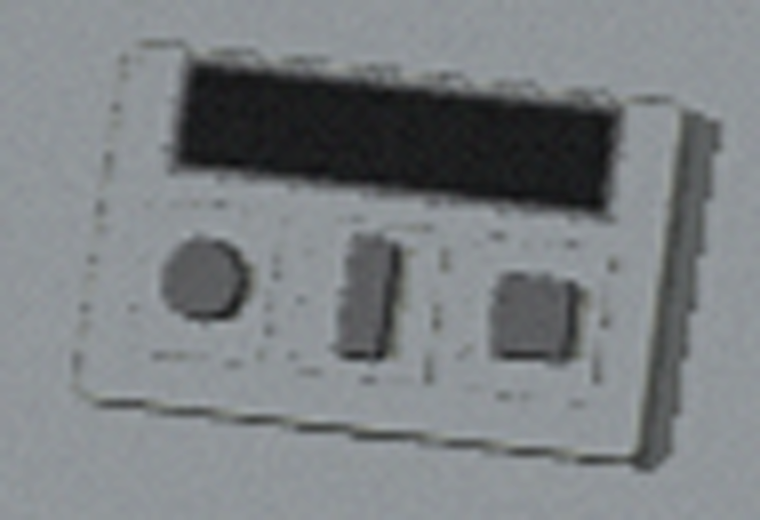

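View pics/b.png

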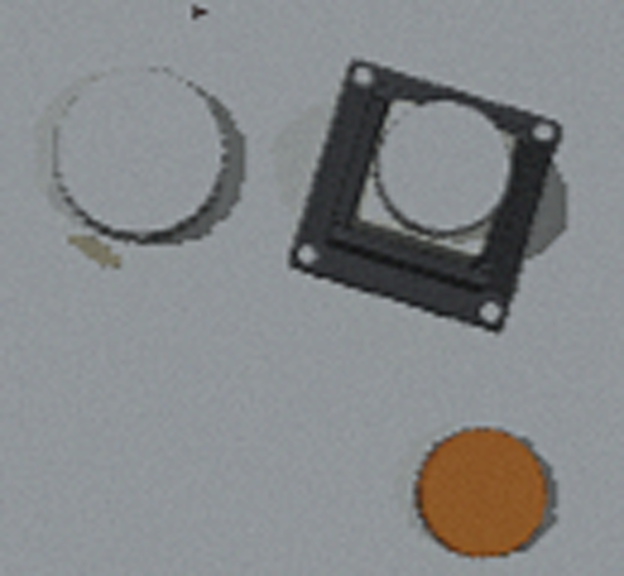

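The crops settle the keys: the round key is at about (165.6,240), the bar at (185.6,242) and the square at (206.3,244.6). The cap in the holder at (337.7,224.4) is 28 px across. The loose pale disc is about 35 px across and the third disc is orange, so the smaller pale cap, the one on the jar, is the right one. Next I'll measure in world coordinates.

Run:
```python
from h import *
c=eyes.get_calibration("top");cs=eyes.get_calibration("side")
p=cv2.imread("pics/top0.png");g=cv2.cvtColor(p,6); d=np.load("pics/top0.npy")
# keys
b=cv2.GaussianBlur(g,(3,3),0)
print(g[240,160:172],g[236:250,186],g[244,200:214])
m=((g>70)&(g<115)).astype(np.uint8); m[:205]=0;m[270:]=0;m[:,:140]=0;m[:,235:]=0
n,l,st,ce=cv2.connectedComponentsWithStats(m,connectivity=4)
for i in range(1,n):
    if st[i][4]>30: print(st[i],ce[i],ray(c,*ce[i],.032).round(4))
m=(g<45).astype(np.uint8); m[:205]=0;m[230:]=0;m[:,:155]=0;m[:,222:]=0
cn=max(cv2.findContours(m,0,1)[0],key=cv2.contourArea);R=cv2.minAreaRect(cn);print(R,[ray(c,*q,.022).round(4).tolist() for q in cv2.boxPoints(R)])
# holder flange: dark
m=(g<75).astype(np.uint8); m[:198]=0;m[265:]=0;m[:,:300]=0;m[:,366:]=0
cn=max(cv2.findContours(m,0,1)[0],key=cv2.contourArea);R=cv2.minAreaRect(cn);B=cv2.boxPoints(R);print(R)
W=[ray(c,*q,.008) for q in B];print(np.round(W,4).tolist(),[np.linalg.norm(W[i]-W[i-1]).round(4) for i in range(4)],np.mean(W,0))
for i in range(4): print(np.degrees(np.arctan2(*(W[i]-W[i-1])[[1,0]])).round(1))
ps=cv2.imread("pics/side0.png"); cv2.imwrite("pics/s1.png",cv2.convertScaleAbs(cv2.resize(ps[150:320,225:355],None,fx=4.4,fy=3.5*1,interpolation=2),alpha=1.2))
# depth based cap
f=210/np.tan(np.radians(c["vfov"]/2));v,u=np.mgrid[:420,:560]
Xc=np.stack([(u-c["cx"])/f*d,(v-c["cy"])/f*d,d],-1); X=(Xc-np.array(c["t"]))@np.array(c["R"])
s=X[195:260,300:370].reshape(-1,3); s=s[s[:,2]>.09]; print(len(s),s.mean(0),s.max(0),s.min(0),np.median(s[:,2]), cv2.minEnclosingCircle(s[:,:2].astype(np.float32)))
```

```text
[83 71 70 72 72 71 72 70 71 59 38 82] [70 71 73 69 73 71 73 71 74 68 74 70 75 53] [115  80  70  69  69  73  71  73  72  70  71  40  84 109]
[ 140  205   95   65 3722] [184.69559377 236.98441698] [0.5109 0.2398 0.032 ]
[209 262  13   8  53] [215.39622642 266.        ] [0.4408 0.1658 0.032 ]
((189.18902587890625, 221.79876708984375), (53.559295654296875, 12.589195251464844), 6.340191841125488) [[0.5419, 0.2976, 0.022], [0.5726, 0.295, 0.022], [0.5562, 0.1654, 0.022], [0.5257, 0.1685, 0.022]]
((336.0533752441406, 231.32919311523438), (52.91398620605469, 45.815040588378906), 17.35402488708496)
[[0.4897, -0.0452, 0.008], [0.597, -0.081, 0.008], [0.556, -0.203, 0.008], [0.4499, -0.1658, 0.008]] [np.float64(0.1269), np.float64(0.1131), np.float64(0.1287), np.float64(0.1124)] [ 0.5231293  -0.12376256  0.008     ]
71.7
-18.4
-108.6
160.7
634 [ 0.5194227  -0.11189007  0.14139561] [0.55744562 0.00280671 1.25290283] [ 0.35081405 -0.14661615  0.0901188 ] 0.10163978281710886 ((0.44922110438346863, -0.0690419003367424), 0.1219448670744896)
```

View pics/s1.png

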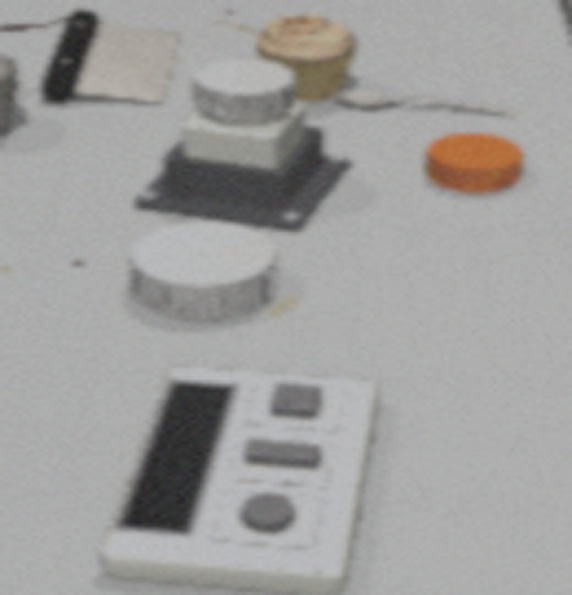

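The side crop agrees: the cap stands on the jar in the holder at about (280,176) in the full image, and the keys run round, bar, square going away from the camera. I'll tighten the masks.

Run:
```python
from h import *
c=eyes.get_calibration("top");cs=eyes.get_calibration("side")
p=cv2.imread("pics/top0.png");g=cv2.cvtColor(p,6); d=np.load("pics/top0.npy")
K={}
m=((g>60)&(g<90)).astype(np.uint8); m[:232]=0;m[252:]=0;m[:,:157]=0;m[:,216:]=0
n,l,st,ce=cv2.connectedComponentsWithStats(m,connectivity=4)
for i in range(1,n):
    if st[i][4]>30: print("key",st[i],ce[i],ray(c,*ce[i],.032).round(4))
m=((cv2.cvtColor(p,40)[...,2])*0).astype(np.uint8)
f=210/np.tan(np.radians(c["vfov"]/2));v,u=np.mgrid[:420,:560]
Xc=np.stack([(u-c["cx"])/f*d,(v-c["cy"])/f*d,d],-1); X=(Xc-np.array(c["t"]))@np.array(c["R"])
m=((X[...,2]>.095)&(X[...,2]<.108)).astype(np.uint8); m[:195]=0;m[260:]=0;m[:,:300]=0;m[:,370:]=0
m=cv2.morphologyEx(m,cv2.MORPH_OPEN,np.ones((3,3)))
n,l,st,ce=cv2.connectedComponentsWithStats(m)
for i in range(1,n):
    if st[i][4]>100:
        cn=cv2.findContours((l==i).astype(np.uint8),0,1)[0][0];e=cv2.fitEllipse(cn)
        print("cap",st[i],ce[i],e,ray(c,*ce[i],.1015).round(4),X[l==i].mean(0).round(4))
# side keys & cap
ps=cv2.imread("pics/side0.png");gs=cv2.cvtColor(ps,6);ds=np.load("pics/side0.npy")
fs=210/np.tan(np.radians(cs["vfov"]/2))
Xs=(np.stack([(u-cs["cx"])/fs*ds,(v-cs["cy"])/fs*ds,ds],-1)-np.array(cs["t"]))@np.array(cs["R"])
m=((Xs[...,2]>.098)&(Xs[...,2]<.108)).astype(np.uint8);m[:155]=0;m[200:]=0;m[:,:260]=0;m[:,:305]*=1;m[:,305:]=0
n,l,st,ce=cv2.connectedComponentsWithStats(m)
for i in range(1,n):
    if st[i][4]>60: print("side cap",st[i],ce[i],ray(cs,*ce[i],.1015).round(4),Xs[l==i].mean(0).round(4))
m=((gs>60)&(gs<105)).astype(np.uint8);m[:255]=0;m[305:]=0;m[:,:278]=0;m[:,302:]=0
n,l,st,ce=cv2.connectedComponentsWithStats(m,connectivity=4)
for i in range(1,n):
    if st[i][4]>25: print("side key",st[i],ce[i],ray(cs,*ce[i],.031).round(4))
# overall heights map near path
ok=(X[...,0]>.4)&(X[...,0]<.7)&(abs(X[...,1])<.35)&(X[...,2]<.5)
print(X[ok][:,2].max())
for nm,(u0,u1,v0,v1) in dict(liners=(350,390,130,168),cupcake=(390,430,225,262)).items(): print(nm,X[v0:v1,u0:u1].reshape(-1,3)[:,:].max(0).round(3))
```

```text
key [182 234   8  16  80] [184.9625 241.15  ] [0.5009 0.239  0.032 ]
key [160 235  10  10  71] [164.23943662 239.35211268] [0.5059 0.2886 0.032 ]
key [201 239  10  12  95] [205.65263158 244.08421053] [0.4931 0.1895 0.032 ]
cap [323 211  28  27 585] [336.7042735  224.23931624] ((336.6711730957031, 224.15774536132812), (25.77913475036621, 27.14743995666504), 110.87811279296875) [ 0.5259 -0.1163  0.1015] [ 0.5259 -0.1163  0.1016]
side cap [269 167  23  11 196] [279.59183673 171.84693878] [ 0.5252 -0.1125  0.1015] [ 0.5253 -0.113   0.1013]
side key [287 260  11   9  82] [291.98780488 264.34146341] [0.4908 0.1942 0.031 ]
side key [281 276  17   8  95] [288.92631579 279.71578947] [0.4972 0.2439 0.031 ]
side key [280 292  12  10  96] [285.48958333 296.52083333] [0.5037 0.293  0.031 ]
0.10923397217850275
liners [0.783 0.003 1.253]
cupcake [0.538 0.003 1.253]
```

```bash
cat >> h.py <<'E'
from scipy.spatial.transform import Rotation as Ro
def goal(p,az):
    """tool down, tool y at azimuth az deg"""
    a=np.radians(az); y=np.array([np.cos(a),np.sin(a),0]);z=np.array([0,0,-1.]);x=np.cross(y,z)
    s=r.get_state();T=np.array(s["eef_rot"]);R=np.stack([x,y,z],1)
    print("trans cm",(T.T@(np.array(p)-s["tcp_pos"])*100).round(2),"rot",Ro.from_matrix(T.T@R).as_rotvec().round(4))
E
python3 - <<'E'
from h import *
goal([.499,.241,.10],-7)
E
```

```text
trans cm [-36.29 -25.56  12.21] rot [-1.3000e-03  1.0000e-03  1.2862e+00]
```

jog_arm --motion '[{"fingers":0,"translation":[-36.3,-25.6,5],"rotation":[0,0,1.286]},{"fingers":0,"translation":[-36.3,-25.6,5],"rotation":[0,0,1.286]},{"fingers":0,"translation":[-36.3,-25.6,5],"rotation":[0,0,1.286]},{"fingers":0,"translation":[-36.3,-25.6,5],"rotation":[0,0,1.286]},{"fingers":0,"translation":[-36.3,-25.6,5],"rotation":[0,0,1.286]},{"fingers":0,"translation":[-36.3,-25.6,5],"rotation":[0,0,1.286]},{"fingers":0,"translation":[-36.3,-25.6,10],"rotation":[0,0,1.286]},{"fingers":0,"translation":[-36.3,-25.6,12],"rotation":[0,0,1.286]},{"fingers":0,"translation":[-36.3,-25.6,12],"rotation":[0,0,1.286]},{"fingers":0,"translation":[-36.3,-25.6,12],"rotation":[0,0,1.286]},{"fingers":0,"translation":[-36.3,-25.6,12],"rotation":[0,0,1.286]},{"fingers":0,"translation":[-36.3,-25.6,12],"rotation":[0,0,1.286]}]'

```text
time: 1.65
tcp_pos: [0.4993, 0.2426, 0.1037]
eef_rot: [[0.12, 0.993, 0.002], [0.993, -0.12, 0.002], [0.002, 0.001, -1.0]]
contact_force: [0.5, -0.4, -0.2]
grip_width: 0.0004
```

Run:
```python
from h import *
s=r.get_state();print({k:np.round(s[k],4).tolist() for k in s})
c=eyes.get_calibration("wrist");p,d=eyes.grab_frame("wrist");cv2.imwrite("pics/w1.png",p);np.save("pics/w1.npy",d)
for n,q in dict(b=(.499,.241,.032),rd=(.505,.2905,.032),sq=(.492,.1915,.032)).items(): print(n,proj(c,q))
goal([.499,.241,.05],-7)
```

```text
{'time': 1.65, 'joint_pos': [-44.0861, 24.0202, 17.7127, 111.9728, -10.0868, 45.3475, -27.594], 'dq': [0.2386, 0.1536, 0.2397, 0.3568, -0.0521, -0.0674, 0.1171], 'joint_torque': [0.0156, -41.1314, 3.3972, -18.325, -0.0546, -0.0089, -0.002], 'tcp_pos': [0.4993, 0.2426, 0.1037], 'eef_rot': [[0.1198, 0.9928, 0.0015], [0.9928, -0.1198, 0.0017], [0.0018, 0.0013, -1.0]], 'contact_force': [0.4681, -0.443, -0.2177], 'torque': [-0.0547, 0.0882, -0.0124], 'grip_width': 0.0004}
b [279.04317388 221.5608491 ]
rd [279.05577067 157.78273962]
sq [277.8365091  279.25227024]
trans cm [-0.14 -0.01  5.34] rot [ 0.0011 -0.0015  0.0017]
```

View pics/w1.png

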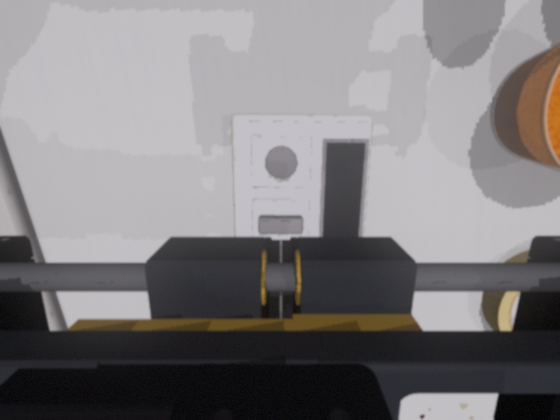

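The wrist view shows the round key at (281,162) and the bar key at (281,224). My averaged positions projected about 3 px off those, which fits the top-view values, so I'll use bar (0.501,0.239), square (0.493,0.1895) and round (0.506,0.2885). Now pressing the bar key.

jog_arm --motion '[{"fingers":0,"translation":[-0.34,0.2,4],"rotation":[0,0,0]},{"fingers":0,"translation":[-0.34,0.2,6],"rotation":[0,0,0]},{"fingers":0,"translation":[-0.34,0.2,6.6],"rotation":[0,0,0]},{"fingers":0,"translation":[-0.34,0.2,7.1],"rotation":[0,0,0]},{"fingers":0,"translation":[-0.34,0.2,7.5],"rotation":[0,0,0]},{"fingers":0,"translation":[-0.34,0.2,7.7],"rotation":[0,0,0]},{"fingers":0,"translation":[-0.34,0.2,7.7],"rotation":[0,0,0]},{"fingers":0,"translation":[-0.34,0.2,7.7],"rotation":[0,0,0]}]'

```text
time: 2.7
tcp_pos: [0.5012, 0.2381, 0.0264]
eef_rot: [[0.122, 0.993, 0.001], [0.993, -0.122, 0.001], [0.001, 0.001, -1.0]]
contact_force: [-1.5, 0.3, 4.9]
grip_width: 0.0006
```

jog_arm --motion '[{"fingers":0,"translation":[0,0,0.15],"rotation":[0,0,0]},{"fingers":0,"translation":[0,0,0.2],"rotation":[0,0,0]},{"fingers":0,"translation":[0,0,0.2],"rotation":[0,0,0]}]'

```text
time: 3.08
tcp_pos: [0.5013, 0.2381, 0.0261]
eef_rot: [[0.122, 0.993, 0.001], [0.993, -0.122, 0.002], [0.002, 0.0, -1.0]]
contact_force: [-5.0, -1.4, 18.9]
grip_width: 0.0003
```

The bar key bottomed out at 18.9 N with z 0.026. Next is the square key.

jog_arm --motion '[{"fingers":0,"translation":[0,0,-1],"rotation":[0,0,0]},{"fingers":0,"translation":[0,0,-2.2],"rotation":[0,0,0]},{"fingers":0,"translation":[-2.5,-0.1,-2.2],"rotation":[0,0,0]},{"fingers":0,"translation":[-5,-0.2,-2.2],"rotation":[0,0,0]},{"fingers":0,"translation":[-5,-0.2,-2.2],"rotation":[0,0,0]},{"fingers":0,"translation":[-5,-0.2,-1.2],"rotation":[0,0,0]},{"fingers":0,"translation":[-5,-0.2,-0.6],"rotation":[0,0,0]},{"fingers":0,"translation":[-5,-0.2,-0.3],"rotation":[0,0,0]},{"fingers":0,"translation":[-5,-0.2,-0.05],"rotation":[0,0,0]},{"fingers":0,"translation":[-5,-0.2,-0.05],"rotation":[0,0,0]},{"fingers":0,"translation":[-5,-0.2,-0.05],"rotation":[0,0,0]}]'

```text
time: 4.45
tcp_pos: [0.4926, 0.1887, 0.0261]
eef_rot: [[0.121, 0.993, -0.001], [0.993, -0.121, 0.001], [0.001, -0.001, -1.0]]
contact_force: [-6.0, -3.0, 21.5]
grip_width: 0.0002
```

jog_arm --motion '[{"fingers":0,"translation":[0,0,-1],"rotation":[0,0,0]},{"fingers":0,"translation":[0,0,-2.2],"rotation":[0,0,0]},{"fingers":0,"translation":[4,0.05,-2.2],"rotation":[0,0,0]},{"fingers":0,"translation":[8,0.1,-2.2],"rotation":[0,0,0]},{"fingers":0,"translation":[10,0.1,-2.2],"rotation":[0,0,0]},{"fingers":0,"translation":[10,0.1,-2.2],"rotation":[0,0,0]},{"fingers":0,"translation":[10,0.1,-1.2],"rotation":[0,0,0]},{"fingers":0,"translation":[10,0.1,-0.6],"rotation":[0,0,0]},{"fingers":0,"translation":[10,0.1,-0.3],"rotation":[0,0,0]},{"fingers":0,"translation":[10,0.1,-0.05],"rotation":[0,0,0]},{"fingers":0,"translation":[10,0.1,-0.05],"rotation":[0,0,0]},{"fingers":0,"translation":[10,0.1,-0.05],"rotation":[0,0,0]}]'

```text
time: 5.95
tcp_pos: [0.5056, 0.2851, 0.0262]
eef_rot: [[0.124, 0.992, -0.002], [0.992, -0.124, -0.002], [-0.002, -0.002, -1.0]]
contact_force: [-6.0, -5.0, 17.2]
grip_width: 0.0006
```

Run:
```python
from h import *
s=r.get_state();print({k:np.round(s[k],4).tolist() for k in s})
goal([.5259,-.1163,.20],-48)
```

```text
{'time': 5.95, 'joint_pos': [-45.1907, 32.5225, 15.4646, 110.8742, -13.2955, 38.4531, -28.6502], 'dq': [0.0646, -0.0534, 0.0143, 0.0659, -0.0004, -0.0808, -0.0324], 'joint_torque': [-1.4379, -39.005, 1.761, -15.9718, -0.7123, -2.0901, 0.0028], 'tcp_pos': [0.5056, 0.2851, 0.0262], 'eef_rot': [[0.1235, 0.9923, -0.0019], [0.9923, -0.1235, -0.0016], [-0.0018, -0.0017, -1.0]], 'contact_force': [-5.9656, -5.012, 17.1657], 'torque': [-1.4, 1.1813, 0.0472], 'grip_width': 0.0006}
trans cm [-39.61   6.94 -17.32] rot [-0.001   0.0024  0.7139]
```

All three keys were pressed right down, with 17 to 21 N at the stop. I'm moving to a hover above the cap with the fingers open, and I'll look there.

jog_arm --motion '[{"fingers":0,"translation":[0,0,-3],"rotation":[0,0,0]},{"fingers":0.5,"translation":[0,0,-9],"rotation":[0,0,0]},{"fingers":1,"translation":[-39.6,7,-17.3],"rotation":[0,0,0.714]},{"fingers":1,"translation":[-39.6,7,-17.3],"rotation":[0,0,0.714]},{"fingers":1,"translation":[-39.6,7,-17.3],"rotation":[0,0,0.714]},{"fingers":1,"translation":[-39.6,7,-17.3],"rotation":[0,0,0.714]},{"fingers":1,"translation":[-39.6,7,-17.3],"rotation":[0,0,0.714]},{"fingers":1,"translation":[-39.6,7,-17.3],"rotation":[0,0,0.714]},{"fingers":1,"translation":[-39.6,7,-17.3],"rotation":[0,0,0.714]},{"fingers":1,"translation":[-39.6,7,-17.3],"rotation":[0,0,0.714]},{"fingers":1,"translation":[-39.6,7,-17.3],"rotation":[0,0,0.714]},{"fingers":1,"translation":[-39.6,7,-17.3],"rotation":[0,0,0.714]},{"fingers":1,"translation":[-39.6,7,-17.3],"rotation":[0,0,0.714]},{"fingers":1,"translation":[-39.6,7,-17.3],"rotation":[0,0,0.714]}]'

```text
time: 7.7
tcp_pos: [0.5271, -0.1135, 0.1974]
eef_rot: [[0.741, 0.671, -0.0], [0.671, -0.741, 0.0], [0.0, -0.0, -1.0]]
contact_force: [0.0, -0.3, 0.4]
grip_width: 0.0868
```

Run:
```python
from h import *
s=r.get_state();print({k:np.round(s[k],4).tolist() for k in ["tcp_pos","joint_pos","contact_force","torque"]})
c=eyes.get_calibration("wrist");p,d=eyes.grab_frame("wrist");cv2.imwrite("pics/w2.png",p);np.save("pics/w2.npy",d)
print(proj(c,(.5259,-.1163,.1015)))
f=210/np.tan(np.radians(c["vfov"]/2));v,u=np.mgrid[:420,:560]
X=(np.stack([(u-c["cx"])/f*d,(v-c["cy"])/f*d,d],-1)-np.array(c["t"]))@np.array(c["R"])
m=((d>0)&(X[...,2]>.097)&(X[...,2]<.106)&(np.hypot(X[...,0]-.526,X[...,1]+.115)<.05)).astype(np.uint8)
m=cv2.morphologyEx(m,cv2.MORPH_OPEN,np.ones((3,3)))
q=X[m>0];print(len(q),q.mean(0));cn=max(cv2.findContours(m,0,1)[0],key=cv2.contourArea)
w=np.array([ray(c,*a[0],.1015) for a in cn]);
print(cv2.fitEllipse(cn),cv2.minEnclosingCircle(w[:,:2].astype(np.float32)),cv2.fitEllipse((w[:,:2]*1e3).astype(np.float32)))
```

```text
{'tcp_pos': [0.5271, -0.1135, 0.1974], 'joint_pos': [-21.8631, 17.6228, 36.7115, 109.6808, -12.5221, 56.6829, -27.334], 'contact_force': [0.0107, -0.3161, 0.3925], 'torque': [-0.073, 0.1713, 0.0093]}
[280.97064404 215.22749728]
3836 [ 0.52783013 -0.11695901  0.10152365]
((282.9678649902344, 213.8194580078125), (68.05089569091797, 69.99905395507812), 88.29197692871094) ((0.5274685621261597, -0.11705578863620758), 0.03134096786379814) ((527.3461303710938, -117.32349395751953), (60.65540313720703, 61.16548156738281), 134.0281982421875)
```

View pics/w2.png

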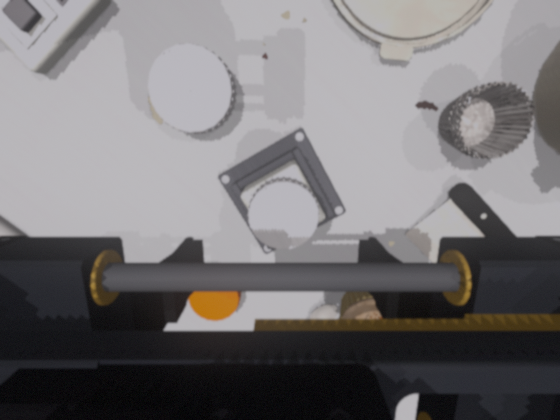

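The wrist view shows the cap top as a full circle at (283,214). That is 61–63 mm across at z = 0.1015 and (0.527,-0.117), which agrees with the top view to about 1.5 mm. The orange cap is at (213,300) and the big pale cap at (190,88). Descending with the jaws open.

jog_arm --motion '[{"fingers":1,"translation":[-0.23,0.27,3],"rotation":[0,0,0]},{"fingers":1,"translation":[-0.23,0.27,6],"rotation":[0,0,0]},{"fingers":1,"translation":[-0.23,0.27,9],"rotation":[0,0,0]},{"fingers":1,"translation":[-0.23,0.27,11],"rotation":[0,0,0]},{"fingers":1,"translation":[-0.23,0.27,12],"rotation":[0,0,0]},{"fingers":1,"translation":[-0.23,0.27,12],"rotation":[0,0,0]},{"fingers":1,"translation":[-0.23,0.27,12],"rotation":[0,0,0]}]'

```text
time: 8.62
tcp_pos: [0.5279, -0.1179, 0.0783]
eef_rot: [[0.742, 0.67, 0.002], [0.67, -0.742, -0.0], [0.001, 0.001, -1.0]]
contact_force: [0.0, 0.3, 0.2]
grip_width: 0.0868
```

jog_arm --motion '[{"fingers":1,"translation":[0,-0.1,0.2],"rotation":[0,0,0]},{"fingers":0.8,"translation":[0,-0.1,0.2],"rotation":[0,0,0]},{"fingers":0.6,"translation":[0,-0.1,0.2],"rotation":[0,0,0]},{"fingers":0.6,"translation":[0,-0.1,0.2],"rotation":[0,0,0]},{"fingers":0.6,"translation":[0,-0.1,0.2],"rotation":[0,0,0]},{"fingers":0.6,"translation":[0,-0.1,0.2],"rotation":[0,0,0]}]' --newtons 8

```text
time: 9.38
tcp_pos: [0.5266, -0.1171, 0.0756]
eef_rot: [[0.742, 0.67, 0.0], [0.67, -0.742, 0.0], [0.0, 0.0, -1.0]]
contact_force: [-0.1, 0.3, 0.4]
grip_width: 0.0617
```

Run:
```python
from h import *
s=r.get_state();print({k:np.round(s[k],4).tolist() for k in s})
T=np.array(s["eef_rot"]);print("tool force",T.T@s["contact_force"])
```

```text
{'time': 9.375, 'joint_pos': [-16.4341, 27.2886, 31.7694, 115.6482, -20.9028, 42.5912, -19.8142], 'dq': [0.0796, 0.0789, -0.0179, 0.0906, 0.0144, 0.0863, -0.0242], 'joint_torque': [-0.048, -39.3391, 5.9881, -16.27, -0.0249, 0.0364, 0.0321], 'tcp_pos': [0.5266, -0.1171, 0.0756], 'eef_rot': [[0.7421, 0.6703, 0.0003], [0.6703, -0.7421, 0.0], [0.0002, 0.0002, -1.0]], 'contact_force': [-0.0639, 0.2779, 0.3881], 'torque': [-0.1413, 0.1151, -0.0078], 'grip_width': 0.0617}
tool force [ 0.1389413  -0.24898167 -0.38815732]
```

The grip is centred, with an opening of 61.7 mm and near-zero side force. Now I'll grip hard and turn in stages, letting the tool rise with the thread.

jog_arm --motion '[{"fingers":0.6,"translation":[0,0,0],"rotation":[0,0,0]},{"fingers":0.6,"translation":[0,0,0],"rotation":[0,0,0]},{"fingers":0.6,"translation":[0,0,0],"rotation":[0,0,0]},{"fingers":0.6,"translation":[0,0,-0.02],"rotation":[0,0,-0.08]},{"fingers":0.6,"translation":[0,0,-0.04],"rotation":[0,0,-0.16]},{"fingers":0.6,"translation":[0,0,-0.06],"rotation":[0,0,-0.24]},{"fingers":0.6,"translation":[0,0,-0.08],"rotation":[0,0,-0.32]},{"fingers":0.6,"translation":[0,0,-0.1],"rotation":[0,0,-0.4]},{"fingers":0.6,"translation":[0,0,-0.1],"rotation":[0,0,-0.4]}]' --newtons 58

```text
time: 10.5
tcp_pos: [0.5264, -0.1169, 0.0766]
eef_rot: [[0.423, 0.906, -0.0], [0.906, -0.423, 0.001], [0.0, -0.0, -1.0]]
contact_force: [-0.4, 0.1, 2.8]
grip_width: 0.0606
```

```bash
cat > st.py <<'E'
from h import *
s=r.get_state();print({k:np.round(s[k],4).tolist() for k in ["time","tcp_pos","joint_pos","contact_force","torque","grip_width"]})
T=np.array(s["eef_rot"]);print("tool force",(T.T@s["contact_force"]).round(2),"y az",np.degrees(np.arctan2(T[1,1],T[0,1])), "from start rad",np.arctan2(T[1,1],T[0,1])-np.arctan2(-.7421,.6703))
E
python3 - <<'E'
import st
from h import *
c=eyes.get_calibration("wrist");p,d=eyes.grab_frame("wrist");cv2.imwrite("pics/w3.png",p)
E
```

```text
{'time': 10.5, 'tcp_pos': [0.5264, -0.1169, 0.0766], 'joint_pos': [-11.9278, 26.1098, 25.6811, 115.3802, -16.5985, 42.0108, -1.0833], 'contact_force': [-0.4109, 0.0925, 2.7987], 'torque': [-0.0218, 0.1592, 0.0987], 'grip_width': 0.0606}
tool force [-0.09 -0.41 -2.8 ] y az -25.000480322223822 from start rad 0.39984920194212453
```

View pics/w3.png

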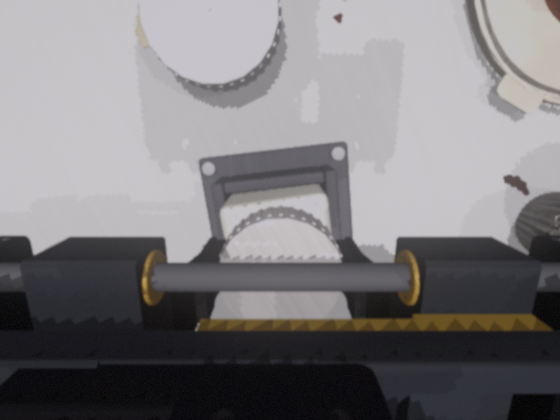

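The wrist view shows the cap at (283,235) held between the pads, with the jar edge square in the holder. The upward reaction of +2.8 N says the cap is rising with the turn, so it isn't slipping. Continuing.

jog_arm --motion '[{"fingers":0.6,"translation":[0,0,-0.03],"rotation":[0,0,-0.08]},{"fingers":0.6,"translation":[0,0,-0.05],"rotation":[0,0,-0.16]},{"fingers":0.6,"translation":[0,0,-0.07],"rotation":[0,0,-0.24]},{"fingers":0.6,"translation":[0,0,-0.09],"rotation":[0,0,-0.32]},{"fingers":0.6,"translation":[0,0,-0.12],"rotation":[0,0,-0.4]},{"fingers":0.6,"translation":[0,0,-0.14],"rotation":[0,0,-0.48]}]'

```text
time: 11.3
tcp_pos: [0.5265, -0.1168, 0.078]
eef_rot: [[-0.045, 0.999, -0.0], [0.999, 0.045, 0.0], [0.0, -0.0, -1.0]]
contact_force: [0.2, 1.0, 1.5]
grip_width: 0.0606
```

```bash
python3 st.py
```

```text
{'time': 11.3, 'tcp_pos': [0.5265, -0.1168, 0.078], 'joint_pos': [-6.5139, 25.1052, 18.5526, 115.0172, -11.759, 41.6449, 21.8051], 'contact_force': [0.1856, 1.0454, 1.5486], 'torque': [0.0417, 0.0946, -0.1708], 'grip_width': 0.0606}
tool force [ 1.04  0.23 -1.55] y az 2.5710993891467284 from start rad 0.8810640478816085
```

jog_arm --motion '[{"fingers":0.6,"translation":[0,0,-0.03],"rotation":[0,0,-0.08]},{"fingers":0.6,"translation":[0,0,-0.05],"rotation":[0,0,-0.16]},{"fingers":0.6,"translation":[0,0,-0.07],"rotation":[0,0,-0.24]},{"fingers":0.6,"translation":[0,0,-0.09],"rotation":[0,0,-0.32]},{"fingers":0.6,"translation":[0,0,-0.11],"rotation":[0,0,-0.38]},{"fingers":0.6,"translation":[0,0,-0.11],"rotation":[0,0,-0.38]}]'

```text
time: 12.05
tcp_pos: [0.526, -0.1171, 0.0789]
eef_rot: [[-0.41, 0.912, -0.001], [0.912, 0.41, 0.0], [0.001, -0.001, -1.0]]
contact_force: [-2.0, -1.0, 1.5]
grip_width: 0.0607
```

Run:
```python
import st
from h import *
p,d=eyes.grab_frame("wrist");cv2.imwrite("pics/w4.png",p)
p,d=eyes.grab_frame("side");cv2.imwrite("pics/s4.png",cv2.resize(p[130:230,220:360],None,fx=5,fy=5,interpolation=2))
```

```text
{'time': 12.05, 'tcp_pos': [0.526, -0.1171, 0.0789], 'joint_pos': [-2.2019, 24.5691, 13.0238, 114.7547, -8.1134, 41.5825, 39.9914], 'contact_force': [-1.9954, -0.9674, 1.5122], 'torque': [0.0319, 0.3658, 0.0036], 'grip_width': 0.0607}
tool force [-0.06 -2.22 -1.51] y az 24.22120007097454 from start rad 1.2589295881677731
```

View pics/w4.png

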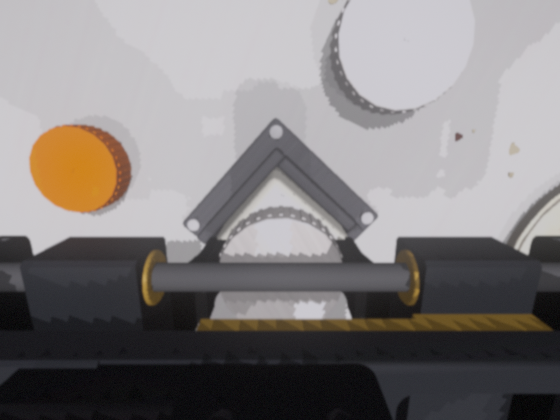

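View pics/s4.png

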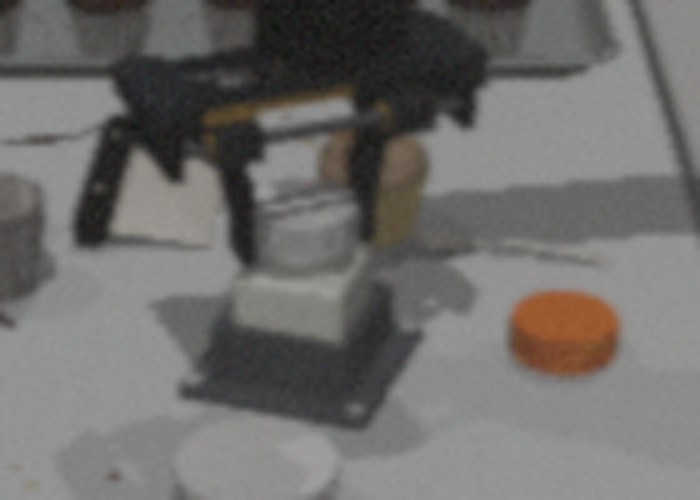

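The wrist view still has the cap at (283,235) between the pads. The side view shows the cap just above the jar, with the jar seated in the holder. Torque about the vertical has dropped to about 0, so the thread has let go at 1.26 rad. I'll lift a little and check the force.

jog_arm --motion '[{"fingers":0.6,"translation":[0,0,-0.1],"rotation":[0,0,0]},{"fingers":0.6,"translation":[0,0,-0.2],"rotation":[0,0,0]},{"fingers":0.6,"translation":[0,0,-0.35],"rotation":[0,0,0]},{"fingers":0.6,"translation":[0,0,-0.35],"rotation":[0,0,0]}]'

```text
time: 12.65
tcp_pos: [0.5261, -0.117, 0.0824]
eef_rot: [[-0.411, 0.912, -0.001], [0.912, 0.411, 0.0], [0.0, -0.001, -1.0]]
contact_force: [-2.2, -0.0, -1.6]
grip_width: 0.0609
```

```bash
python3 st.py
```

```text
{'time': 12.65, 'tcp_pos': [0.5261, -0.117, 0.0824], 'joint_pos': [-2.2759, 24.2656, 13.0963, 114.6245, -8.0014, 41.9985, 39.9521], 'contact_force': [-2.1791, -0.0385, -1.5574], 'torque': [-0.0858, 0.435, 0.0085], 'grip_width': 0.0609}
tool force [ 0.86 -2.    1.56] y az 24.285552295134774 from start rad 1.2600527463603506
```

jog_arm --motion '[{"fingers":0.6,"translation":[0,0,-0.2],"rotation":[0,0,0]},{"fingers":0.6,"translation":[0,0,-0.4],"rotation":[0,0,0]},{"fingers":0.6,"translation":[0,0,-0.6],"rotation":[0,0,0]},{"fingers":0.6,"translation":[0,0,-0.6],"rotation":[0,0,0]}]'

```text
time: 13.15
tcp_pos: [0.5275, -0.1172, 0.0891]
eef_rot: [[-0.412, 0.911, 0.002], [0.911, 0.412, -0.0], [-0.001, 0.002, -1.0]]
contact_force: [-0.1, -0.1, -1.4]
grip_width: 0.0609
```

Run:
```python
import st
from h import *
p,d=eyes.grab_frame("side");cv2.imwrite("pics/s5.png",cv2.resize(p[130:230,220:360],None,fx=5,fy=5,interpolation=2))
```

```text
{'time': 13.15, 'tcp_pos': [0.5275, -0.1172, 0.0891], 'joint_pos': [-2.4049, 23.729, 13.2291, 114.3127, -7.8175, 42.6667, 39.7933], 'contact_force': [-0.0713, -0.1123, -1.4011], 'torque': [-0.0466, 0.0555, -0.0054], 'grip_width': 0.0609}
tool force [-0.07 -0.11  1.4 ] y az 24.299225908495952 from start rad 1.2602913959341477
```

View pics/s5.png

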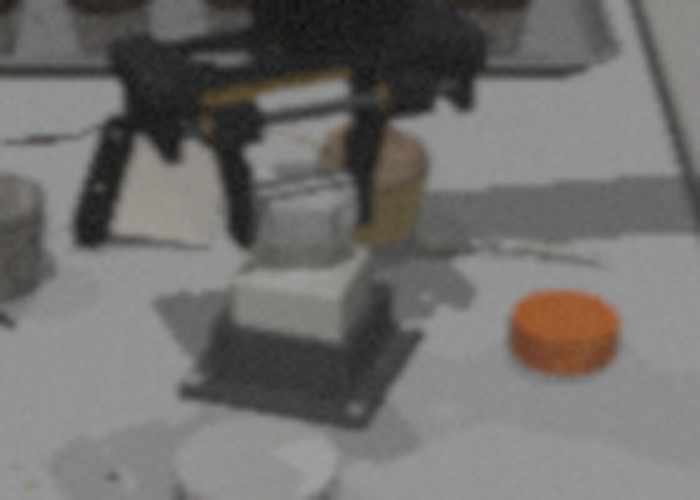

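The side view shows the cap higher, with the jar and holder unmoved and a side force of about 0, so it is free. Raising it to about 2 cm above the mouth.

jog_arm --motion '[{"fingers":0.6,"translation":[0,0,-0.4],"rotation":[0,0,0]},{"fingers":0.6,"translation":[0,0,-0.9],"rotation":[0,0,0]},{"fingers":0.6,"translation":[0,0,-1.5],"rotation":[0,0,0]},{"fingers":0.6,"translation":[0.04,-0.09,-2.1],"rotation":[0,0,0]},{"fingers":0.6,"translation":[0.04,-0.09,-2.5],"rotation":[0,0,0]},{"fingers":0.6,"translation":[0.04,-0.09,-2.5],"rotation":[0,0,0]},{"fingers":0.6,"translation":[0.04,-0.09,-2.5],"rotation":[0,0,0]},{"fingers":0.6,"translation":[0.04,-0.09,-2.5],"rotation":[0,0,0]}]'

```text
time: 14.2
tcp_pos: [0.5254, -0.117, 0.1133]
eef_rot: [[-0.411, 0.911, -0.0], [0.911, 0.411, 0.0], [0.0, -0.0, -1.0]]
contact_force: [0.7, -1.4, -0.5]
grip_width: 0.0608
```

Run:
```python
import st
from h import *
for n in ["side","top","wrist"]:
    c=eyes.get_calibration(n);p,d=eyes.grab_frame(n);cv2.imwrite(f"pics/f_{n}.png",p);np.save(f"pics/f_{n}.npy",d)
p=cv2.imread("pics/f_side.png");cv2.imwrite("pics/s6.png",cv2.resize(p[120:220,220:350],None,fx=6,fy=6,interpolation=2))
```

```text
{'time': 14.2, 'tcp_pos': [0.5254, -0.117, 0.1133], 'joint_pos': [-2.8943, 21.6408, 13.744, 113.4609, -7.0361, 45.7086, 39.1368], 'contact_force': [0.7148, -1.4497, -0.4527], 'torque': [-0.0958, -0.028, -0.0067], 'grip_width': 0.0608}
tool force [-1.62  0.06  0.45] y az 24.294100446304817 from start rad 1.260201939743226
```

View pics/s6.png

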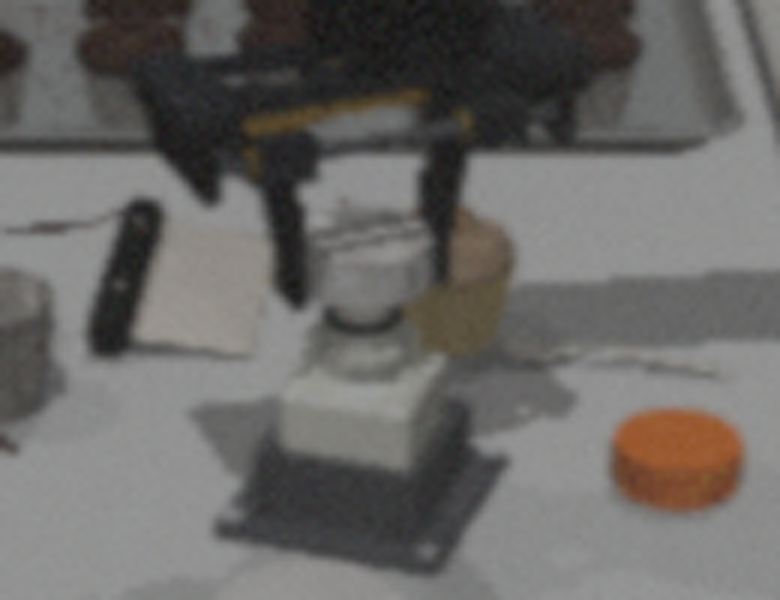

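View pics/f_wrist.png

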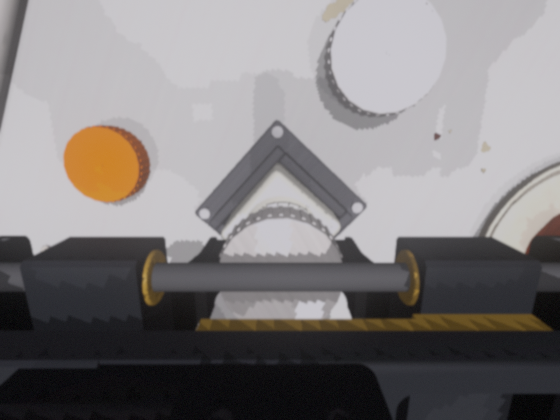

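View pics/f_top.png

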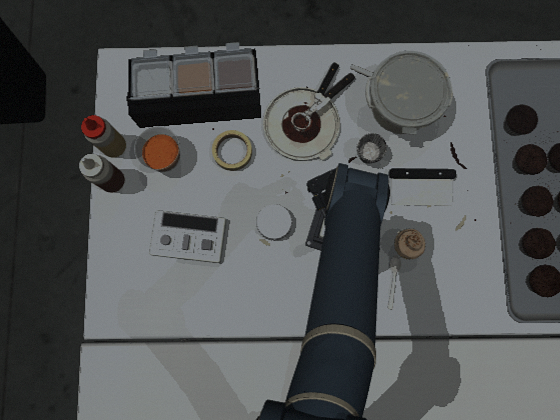

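The cap is held level over the bare neck, with the ring visible at about (281,173) in the full side image. The jar is seated and everything else is where it was. I'll do one number check on the heights and centring.

jog_arm --motion '[{"fingers":0.6,"translation":[0,0,0],"rotation":[0,0,0]},{"fingers":0.6,"translation":[0,0,0],"rotation":[0,0,0]}]'

```text
time: 14.6
tcp_pos: [0.5255, -0.117, 0.1135]
eef_rot: [[-0.411, 0.911, -0.0], [0.911, 0.411, 0.0], [0.0, 0.0, -1.0]]
contact_force: [0.3, 0.1, -0.4]
grip_width: 0.0609
```

Run:
```python
import st
from h import *
c=eyes.get_calibration("side");d=np.load("pics/f_side.npy");f=210/np.tan(np.radians(c["vfov"]/2));v,u=np.mgrid[:420,:560]
X=(np.stack([(u-c["cx"])/f*d,(v-c["cy"])/f*d,d],-1)-np.array(c["t"]))@np.array(c["R"])
for vv in range(154,206,2):
    print(vv,X[vv,280].round(4))
m=cv2.imread("pics/f_side.png")
```

```text
{'time': 14.6, 'tcp_pos': [0.5255, -0.117, 0.1135], 'joint_pos': [-2.8955, 21.6265, 13.7448, 113.4479, -7.0342, 45.7097, 39.1323], 'contact_force': [0.2864, 0.0974, -0.3835], 'torque': [-0.0162, 0.0802, 0.0127], 'grip_width': 0.0609}
tool force [-0.03  0.3   0.38] y az 24.29261245926384 from start rad 1.260175969470134
154 [ 0.5248 -0.1477  0.1389]
156 [ 0.5245 -0.135   0.1386]
158 [ 0.5241 -0.1184  0.1403]
160 [ 0.5238 -0.1062  0.1401]
162 [ 0.5236 -0.0954  0.1393]
164 [ 0.5234 -0.0874  0.1373]
166 [ 0.5234 -0.0875  0.1314]
168 [ 0.5234 -0.088   0.1252]
170 [ 0.5234 -0.0859  0.1204]
172 [ 0.5247 -0.133   0.0907]
174 [ 0.5238 -0.1008  0.1009]
176 [ 0.5238 -0.0965  0.097 ]
178 [ 0.5239 -0.0992  0.0895]
180 [ 0.5237 -0.0912  0.0875]
182 [ 0.5239 -0.0998  0.0768]
184 [ 0.5238 -0.0936  0.074 ]
186 [ 0.5237 -0.0884  0.0706]
188 [ 0.5236 -0.0867  0.0653]
190 [ 0.5236 -0.0826  0.0613]
192 [ 0.5237 -0.0852  0.0536]
194 [ 0.5236 -0.0821  0.0491]
196 [ 0.5238 -0.0871  0.0399]
198 [ 0.5235 -0.0754  0.0403]
200 [ 0.5235 -0.0738  0.0349]
202 [ 0.5235 -0.0736  0.0286]
204 [ 0.5235 -0.0732  0.0224]
```

jog_arm --motion '[{"fingers":0.6,"translation":[-0.03,0.07,0],"rotation":[0,0,0]},{"fingers":0.6,"translation":[-0.03,0.07,0],"rotation":[0,0,0]},{"fingers":0.6,"translation":[-0.03,0.07,0],"rotation":[0,0,0]},{"fingers":0.6,"translation":[-0.03,0.07,0],"rotation":[0,0,0]}]'

```text
time: 15.1
tcp_pos: [0.5263, -0.117, 0.1135]
eef_rot: [[-0.411, 0.911, -0.0], [0.911, 0.411, 0.0], [0.0, -0.0, -1.0]]
contact_force: [0.2, -0.4, 0.2]
grip_width: 0.0606
```

Run:
```python
import st
from plant import job
print(job.job_done())
```

```text
{'time': 15.1, 'tcp_pos': [0.5263, -0.117, 0.1135], 'joint_pos': [-2.8982, 21.6843, 13.7415, 113.3538, -7.0448, 45.7474, 39.1314], 'contact_force': [0.2349, -0.3968, 0.1672], 'torque': [-0.0921, 0.0014, -0.0348], 'grip_width': 0.0606}
tool force [-0.46  0.05 -0.17] y az 24.298334329541525 from start rad 1.2602758349458516
the job is handed in; nothing more can be done
None
```

I pressed the bar, square and round keys in that order, each down to its stop (17–21 N, fingertips at 26 mm). I then unscrewed the jar's cap 1.26 rad anticlockwise, until the turning resistance was gone, lifted it straight up, and handed the job in at 15.1 s.

- **Cap:** in the last side view its top is at about 140 mm, so its lower edge is about 116 mm, 2 cm above the rim. It is level, and the tool is within about 0.5 mm of where it gripped the cap.
- **Jar:** it stayed seated, with its top at 70 mm and the rubber ring at about 101 mm. The strongest downward pull I read while lifting was 1.6 N, too little to raise the jar.
- **Other things:** the last side, top and wrist views show the other objects where they were. Under the arm I could only partly see.
- **Disagreements:** the side camera placed things about 4 mm off in y from the top and wrist cameras, so I used the latter two. A side force of about 2 N at the start of the lift was gone by the next check.

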